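# Ring the smallest and the largest desk bell at the sale table

## Task

A buyer at the house sale wants to compare two of the three steel desk bells on the table: ring the smallest one by pressing the button on its top gently all the way down with the fingertips and letting it come up again, then ring the largest one the same way and withdraw. Do not touch the middle-sized bell, do not pick up or shove any bell, and leave the other goods as they stand.

Things in the scene. Friction and masses are not known exactly. Their poses are not given: they have to be found in the camera images.
- bell_small: the smallest of three desk bells (steel dome on a black round base, loose on the table): base 58 mm across, dome top 38 mm above the table, button top 55 mm above the table when up. Origin: centre of the underside; z up
- bell_small_top (a point): centre of the top of the smallest bell's round button (16 mm across, 6 mm thick, on a thin stem; its top is 17 mm above the dome when up); moves down with the button
- bell_small_plunger (a joint): how far the smallest bell's button is pressed down, in m: 0 up, 0.006 fully down. A spring lifts it; about 0.9 N starts it and 3.6 N holds it fully down. The bell rings at 0.0045
- bell_middle: the middle-sized of three desk bells (steel dome on a black round base, loose on the table): base 84 mm across, dome top 50 mm above the table, button top 67 mm above the table when up. Origin: centre of the underside; z up
- bell_middle_top (a point): centre of the top of the middle-sized bell's round button (16 mm across, 6 mm thick, on a thin stem; its top is 17 mm above the dome when up); moves down with the button
- bell_middle_plunger (a joint): how far the middle-sized bell's button is pressed down, in m: 0 up, 0.006 fully down. A spring lifts it; about 0.9 N starts it and 3.6 N holds it fully down. The bell rings at 0.0045
- bell_large: the largest of three desk bells (steel dome on a black round base, loose on the table): base 112 mm across, dome top 64 mm above the table, button top 81 mm above the table when up. Origin: centre of the underside; z up
- bell_large_top (a point): centre of the top of the largest bell's round button (16 mm across, 6 mm thick, on a thin stem; its top is 17 mm above the dome when up); moves down with the button
- bell_large_plunger (a joint): how far the largest bell's button is pressed down, in m: 0 up, 0.006 fully down. A spring lifts it; about 0.9 N starts it and 3.6 N holds it fully down. The bell rings at 0.0045
- candlestick: bystander: brass candlestick, foot 84 mm across, 119 mm tall; loose; origin at the centre of its underside
- mug: bystander: blue mug, 80 mm across plus handle, 90 mm tall; loose; origin at the centre of its underside
- jar: bystander: amber jar with a steel cap, 72 mm across, 95 mm tall; loose; origin at the centre of its underside
- egg_cup: bystander: white egg cup, 46 mm across, 58 mm tall; loose; origin at the centre of its underside
- bowl: bystander: white bowl, 120 mm across, 45 mm tall; loose; origin at the centre of its underside
- toy_truck: bystander: wooden toy truck, 125 mm long, 58 mm wide, 59 mm tall; loose; origin at the centre of its underside
- tea_tin: bystander: green round tin, 64 mm across, 85 mm tall; loose; origin at the centre of its underside
There are look-alikes about, which are no part of the job. What is shaped like the bell_small but purple is not meant. What is shaped like the bell_large but purple is not meant.

How it is judged:
On the way, in this order (a step that is already met when the one before it is completed fails the run):
1. the smallest bell's button is pressed down by the fingers far enough to ring (4.5 mm or more) (value of joint bell_small_plunger above 0.0045 m and contact force between bell_small and the fingers above 0.3 N), for 0.05 s.
2. the smallest bell is let go and its button is up again (value of joint bell_small_plunger below 0.0015 m and contact force between bell_small and the fingers below 0.1 N), for 0.1 s.
3. the largest bell's button is pressed down by the fingers far enough to ring (4.5 mm or more) (value of joint bell_large_plunger above 0.0045 m and contact force between bell_large and the fingers above 0.3 N), for 0.05 s.
At the end, for the whole second after the job is handed in: All three buttons are up (within 1.5 mm), the three bells stand upright (within 0.1 rad) and at rest within 20 mm of where they began, and the other loose goods stand within 20 mm of where they began and within 0.3 rad of upright (value of joint each of bell_small_plunger, bell_middle_plunger, bell_large_plunger below 0.0015 m and distance of each of bell_small, bell_middle, bell_large, candlestick, mug, jar, egg_cup, bowl, toy_truck, tea_tin from where it was at the start of the episode below 0.02 m and angle between each of bell_small, bell_middle, bell_large's own z axis and vertical below 0.1 rad and linear speed of each of bell_small, bell_middle, bell_large below 0.02 m/s and angle between each of candlestick, mug, jar, egg_cup, bowl, toy_truck, tea_tin's own z axis and vertical below 0.3 rad); the robot touches nothing.
It fails at once if the middle-sized bell is touched by the robot (more than 0.5 N) or its button is pressed (more than 2 mm) (contact force between bell_middle and the arm above 0.5 N or contact force between bell_middle and the fingers above 0.5 N or value of joint bell_middle_plunger above 0.002 m).
It fails at once if a bell is shifted by more than 20 mm, lifted by more than 8 mm or tipped by more than 0.3 rad (distance of any of bell_small, bell_middle, bell_large from where it was at the start of the episode above 0.02 m or height (world z) of any of bell_small, bell_middle, bell_large above 0.008 m or angle between any of bell_small, bell_middle, bell_large's own z axis and vertical above 0.3 rad).
It fails at once if a bell is struck hard: the robot pushes on it with more than 35 N (contact force between any of bell_small, bell_large and the arm above 35 N or contact force between any of bell_small, bell_large and the fingers above 35 N).
It fails at once if another article for sale is shifted by more than 20 mm or tipped by more than 0.3 rad (distance of any of candlestick, mug, jar, egg_cup, bowl, toy_truck, tea_tin from where it was at the start of the episode above 0.02 m or angle between any of candlestick, mug, jar, egg_cup, bowl, toy_truck, tea_tin's own z axis and vertical above 0.3 rad).
It also fails if it takes over 45 s, if anything falls off the work surface, if the arm or the gripper's body presses on something with over 40 N, if the wrist force passes 120 N, or if a joint passes its speed limit or range.

## Robot

A 6-joint arm with a two-finger parallel gripper is mounted at the origin on the work surface. World frame = base frame: x ahead of the robot, y to its left, z up, the work surface at z = 0. Lengths are in m, angles in rad, forces in N, time in s.
With the tool pointing down it reaches from about 0.35 to 0.775 m from the base axis. Payload 7.3 kg.
Tool frame: the origin (TCP) lies on the centre line of the jaws, within the pads' length; the fingertips stand robot.nose_length ahead of it and the grasp point (between the pads) is the TCP (robot.nose_length is the distance from the TCP to the fingertips, in m); z points along the fingers, y is the direction in which the jaws open and shut (so a half turn about z gives the same grasp; the last joint's range is limited). The gripper opens to 92 mm and grips with 3 to 60 N. Pads are 19 mm wide; open, the fingers measure 130 mm over their backs; the gripper's body (75 mm by 190 mm) begins 47 mm behind the grasp point.
Start: joints at [1.029, 0.342, 1.524, -0, 1.275, -0.146], TCP at [0.202, 0.484, 0.246] pointing down, gripper open.
Joint ranges: [-2.53, 2.53], [-0.77, 2.02], [0.04, 2.7], [-1, 4.14], [0.28, 2.66], [-3.11, 3.11]. Speed limits (rad/s): [2.57, 2.57, 3.14, 3.14, 3.14, 3.14].

## Interface

Orientations are given as [roll, pitch, yaw] about the fixed x, y, z axes, in that order (R = Rz(yaw) Ry(pitch) Rx(roll)).
In Python, from cell import robot, read_camera gives the robot as it stands.
- The arm moves only by the shell command python3 -m crank 'ROWS' [FORCE]. ROWS is JSON, a list of rows, each a list of 7 numbers: the shift along the tool's x, y, z in cm, then the turn, a rotation vector about the tool's x, y, z in degrees, then the opening, from 0 (shut) to 1 (fully open). In form: [[tx, ty, tz, wx, wy, wz, jaw], ...]. A call has 1 to 5 rows; each row is the pose to reach, as a shift and turn from the pose commanded when the call began, along the tool's axes at that moment; what a row does not reach only later rows make up. A row lasts 1/8 s, in which the tool goes at most 62.5 mm and 10.7 degrees, less where a joint would pass 70% of its speed; a pose out of reach is approached as far as the arm can. A call with a gripper value outside its range is refused whole. The fingers move at their own pace and stop on an object; FORCE is the grip in N (left out, the last holds). Time passes only in rows, so rows that repeat a pose let the fingers close. It gives the time, the measured TCP pose, the force and the opening at its end, in the units of the state.
- robot.observe(): the state, without advancing time (a new reading comes with each control period).
- read_camera(name): name is "side" or "top"; returns a dict with "frame" (420x560x3 uint8, red, green, blue), "intrinsics" (3x3 intrinsics, pixels), "R" (3x3) and "t" (3): a world point X has camera coordinates R X + t. Camera axes: x right, y down, z forward; pixel columns grow to the right and rows downward; lengths in m; the calibration is good to about 2 mm. A picture is of the moment at which its call begins. There is no depth.
- robot.hand_in(): hands the job in, once; it reports no verdict.
The state is a dict: "time": time; "qpos": joint angles; "qvel": joint speeds; "joint_efforts": joint torques, N m; "tool_pos": TCP position; "tool_rot": TCP orientation; "contact_force": force on the tool from outside, world axes, zero at the start; "torque": the same for the moment, N m; "opening": finger opening in m.
Only numpy, scipy, OpenCV 4.12 (cv2) and the standard library are available. Lean on these libraries where they do the work, as an engineer would, in place of code of your own. Each camera call takes 0.05 s, during which the arm holds its last target.

## Working session

There is one attempt and no reset: what is moved stays moved. The work goes in short steps, Python scripts to look and compute and a shell command to move; the robot and the scene stay as the last step left them, time stands still between calls to the robot, and variables do not carry over. Pictures are saved under pics/ and viewed, and the job is handed in when it is done.

```bash
ls; mkdir -p pics; python3 - <<'E'
from cell import robot, read_camera
import cv2, pickle
print(robot.observe(), robot.nose_length)
d={}
for n in("side","top"):
    c=read_camera(n); d[n]=c
    cv2.imwrite(f"pics/{n}0.png",c["frame"][:,:,::-1])
    print(n,c["intrinsics"],c["R"],c["t"])
pickle.dump(d,open("c0.pkl","wb"))
E
```

```text
pics
{'time': 0.0, 'qpos': array([ 1.02899809e+00,  3.42715131e-01,  1.52498740e+00, -1.95770981e-05,
        1.27539794e+00, -1.46009132e-01]), 'qvel': array([ 0.00075746,  0.00042319,  0.00231573,  0.00124346, -0.00111453,
        0.00109746]), 'joint_efforts': array([ 2.33612918e-03, -4.31233513e+01, -2.44222963e+01,  7.19628436e-02,
        5.58283541e-02, -1.15244920e-04]), 'tool_pos': array([0.20220498, 0.48410126, 0.24505922]), 'tool_rot': array([-3.14009816e+00, -2.00851201e-04,  2.74580911e+00]), 'contact_force': array([ 0.38054701, -0.06414531,  0.70329865]), 'torque': array([ 0.04227439, -0.02070359, -0.02637943]), 'opening': 0.09187107654363626} 0.019
side [[461.17201166   0.         275.69109351]
 [  0.         461.17201166 209.44287435]
 [  0.           0.           1.        ]] [[ 0.98822813 -0.15277282  0.00810095]
 [-0.07552345 -0.53321191 -0.84260386]
 [ 0.13304649  0.83207303 -0.53847294]] [-0.56001298  0.10975963  1.19953139]
top [[425.14457062   0.         272.98467767]
 [  0.         425.14457062 205.27231602]
 [  0.           0.           1.        ]] [[-2.52317537e-02 -9.99681576e-01  3.25162868e-04]
 [-9.97747392e-01  2.51627086e-02 -6.21850494e-02]
 [ 6.21570662e-02 -1.89346826e-03 -9.98064584e-01]] [0.03537879 0.57159291 1.35203555]
```

View pics/top0.png

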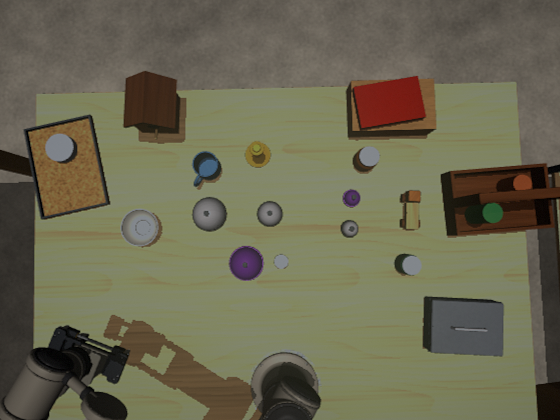

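View pics/side0.png

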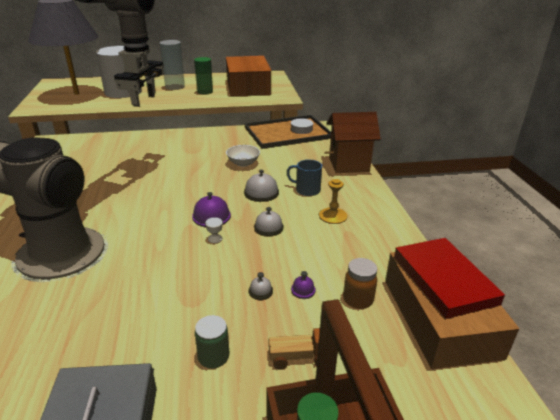

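The top view shows steel bells at about (209,214), (270,213) and (350,228), and purple look-alikes at (246,263) and (351,198). The side view shows the steel bells at (262,185), (268,221) and (261,286), and the purple ones at (211,210) and (304,285). By description I choose small = top (350,228) and large = top (209,214). I'll check both in close crops.

```bash
python3 - <<'E'
import pickle,cv2,numpy as np
d=pickle.load(open("c0.pkl","rb"))
def crop(n,u,v,h=30,k=10):
    f=d[n]["frame"][v-h:v+h,u-h:u+h,::-1]
    return cv2.resize(f,None,fx=400/(2*h),fy=400/(2*h),interpolation=cv2.INTER_CUBIC)
a=np.hstack([crop("top",209,214,25),crop("top",350,228,25)])
b=np.hstack([crop("side",262,180,25),crop("side",261,283,25)])
cv2.imwrite("pics/cropt.png",a);cv2.imwrite("pics/crops.png",b)
E
```

```text
(no output)
```

View pics/cropt.png

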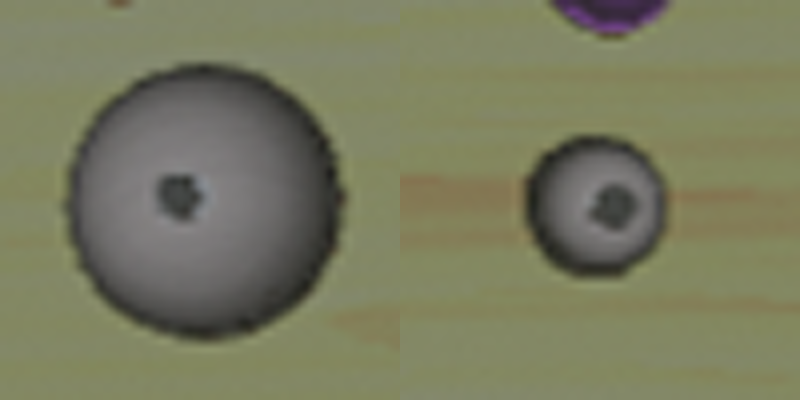

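View pics/crops.png

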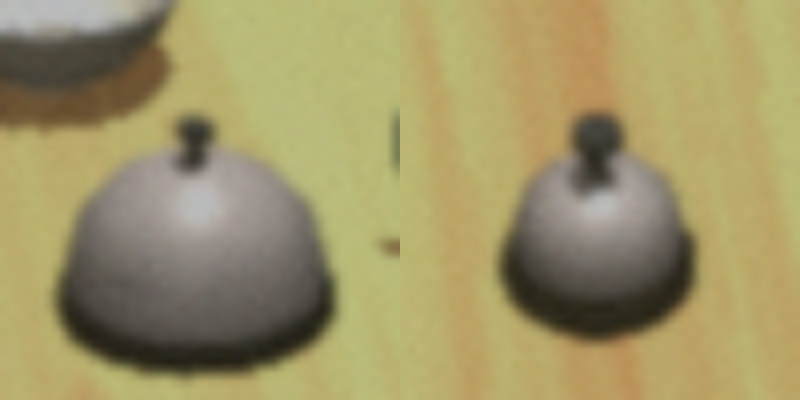

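Both crops show a steel dome on a black base with a dark button, and neither is purple. Button centres: large top (206.1,213.1), side (260.9,170.5). Small top (351.0,228.3), side (260.3,274.0).

```bash
cat >h.py <<'E'
import pickle,numpy as np
d=pickle.load(open("c0.pkl","rb"))
def bp(n,u,v,z):
    c=d[n];R=c["R"];o=-R.T@c["t"];r=R.T@np.linalg.inv(c["intrinsics"])@[u,v,1]
    return o+r*(z-o[2])/r[2]
E
python3 - <<'E'
from h import *
np.set_printoptions(precision=4,suppress=True)
print("L",bp("top",206.1,213.1,.081),bp("side",260.9,170.5,.078),"base",bp("top",209.1,213.6,.01))
print("S",bp("top",351,228.3,.055),bp("side",260.3,274,.052),"base",bp("top",349,228.3,.008))
for n,u,v,z in [("mid",270,212,.067),("truck",412,210,.05),("tin",410,265,.085),("eggcup",281,261,.058),("candle",257,150,.119),("jar",368,157,.095),("mug",206,165,.09),("purpL",245,263,.081),("purpS",351,198,.055),("bowl",141,228,.045)]: print(n,bp("top",u,v,z))
for n,k in (("large",(67,343)),("small",(525,667))): print(n,(k[1]-k[0])/8/425*1.33)
E
```

```text
L [0.5495 0.2269 0.081 ] [0.5553 0.2291 0.078 ] base [0.551  0.2283 0.01  ]
S [ 0.4918 -0.2208  0.055 ] [ 0.4963 -0.2228  0.052 ] base [ 0.4921 -0.223   0.008 ]
mid [0.5486 0.0308 0.067 ]
truck [ 0.5444 -0.4156  0.05  ]
tin [ 0.3759 -0.3904  0.085 ]
eggcup [0.396  0.0005 0.058 ]
candle [0.7337 0.065  0.119 ]
jar [ 0.7082 -0.2735  0.095 ]
mug [0.6968 0.2235 0.09  ]
purpL [0.3943 0.1108 0.081 ]
purpS [ 0.5867 -0.2243  0.055 ]
bowl [0.5094 0.438  0.045 ]
large 0.10796470588235295
small 0.055547058823529415
```

Positions agree between the cameras and with the expected sizes: small at about (0.493,-0.222), large at about (0.551,0.228). I'll close the jaws and travel high.

```bash
python3 -m crank '[[-6,-2.7,0,0,0,0,0],[-12,-5.4,0,0,0,0,0],[-18,-8.1,0,0,0,0,0],[-24,-10.8,0,0,0,0,0],[-29,-13,0,0,0,0,0]]' 10
```

```text
time: 0.72
tool_pos: [0.4172, 0.2548, 0.2456]
tool_rot: [3.142, -0.0, 2.746]
contact_force: [0.5, 0.6, -0.4]
opening: 0.0464
```

```bash
cat >>h.py <<'E'
def goto(x,y,tipz):
    from cell import robot
    from scipy.spatial.transform import Rotation as Ro
    s=robot.observe(); R=Ro.from_euler("xyz",s["tool_rot"])
    p=np.array(s["tool_pos"]); tip=p+R.as_matrix()[:,2]*robot.nose_length
    np.set_printoptions(precision=4,suppress=True)
    print("t",s["time"],"tip",tip,"rot",s["tool_rot"],"F",s["contact_force"],"open",s["opening"],"q",s["qpos"])
    print("shift cm",R.as_matrix().T@(np.array([x,y,tipz])-tip)*100)
E
python3 -c "
from h import *
goto(.493,-.222,.12)"
```

```text
t 0.725 tip [0.4172 0.2548 0.2266] rot [ 3.1416 -0.0002  2.7458] F [ 0.5201  0.5878 -0.4088] open 0.04642780241367143 q [ 0.3913  0.2761  1.6196  0.0002  1.246  -0.7838]
shift cm [-25.3821 -41.075   10.6521]
```

```bash
python3 -m crank '[[-3.2,-5.2,0,0,0,0,0],[-6.4,-10.4,0,0,0,0,0],[-9.6,-15.6,0,0,0,0,0],[-12.8,-20.8,0,0,0,0,0],[-16,-26,0,0,0,0,0]]'; python3 -m crank '[[-3,-5,0,0,0,0,0],[-6,-10,0,0,0,0,0],[-9.4,-15,0,0,0,0,0],[-9.4,-15,5,0,0,0,0],[-9.4,-15,8,0,0,0,0]]';python3 -c "
from h import *
goto(.493,-.222,.08)"
```

```text
time: 1.35
tool_pos: [0.4635, -0.047, 0.2456]
tool_rot: [3.141, -0.0, 2.746]
contact_force: [0.9, -0.1, 0.2]
opening: 0.0007
time: 1.98
tool_pos: [0.4914, -0.2201, 0.1631]
tool_rot: [3.141, -0.003, 2.744]
contact_force: [-0.5, 1.1, 0.2]
opening: 0.0004
t 1.975 tip [ 0.4913 -0.2201  0.1441] rot [ 3.1409 -0.0032  2.7439] F [-0.456   1.0666  0.219 ] open 0.00040906341074714163 q [-0.5636  0.4476  1.6048  0.0002  1.0925 -1.7369]
shift cm [-0.2481 -0.115   6.4125]
```

Go down to 25 mm above the button and look.

```bash
python3 -m crank '[[-0.2,-0.1,3,0,0,0,0],[-0.2,-0.1,6.4,0,0,0,0],[-0.2,-0.1,6.4,0,0,0,0],[-0.2,-0.1,6.4,0,0,0,0]]';python3 - <<'E'
from h import *
from cell import read_camera
import cv2
goto(.493,-.222,.052)
f=read_camera("side")["frame"][223:323,210:310,::-1]
g=read_camera("top")["frame"][178:278,300:400,::-1]
cv2.imwrite("pics/s1.png",cv2.resize(np.hstack([f,g]),None,fx=4,fy=4,interpolation=cv2.INTER_CUBIC))
E
```

```text
time: 2.48
tool_pos: [0.4945, -0.2217, 0.1027]
tool_rot: [-3.142, 0.001, 2.746]
contact_force: [0.4, 0.0, -0.3]
opening: 0.0004
t 2.475 tip [ 0.4945 -0.2217  0.0837] rot [-3.1415  0.0011  2.7458] F [ 0.3867  0.0396 -0.2956] open 0.0004294157512890166 q [-0.563   0.5268  1.6651  0.0001  0.9485 -1.7381]
shift cm [ 0.1294 -0.0864  3.165 ]
```

View pics/s1.png

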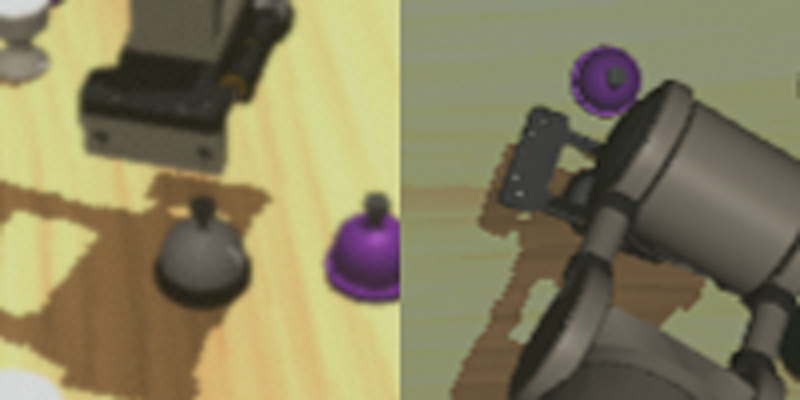

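The side crop shows a steel bell with its button at (261,275). The gripper's lower edge runs from about (231,260) to (266,266). I'll check where the tip should project, using a larger view.

```bash
python3 - <<'E'
from h import *
from cell import read_camera,robot
import cv2
from scipy.spatial.transform import Rotation as Ro
s=robot.observe();R=Ro.from_euler("xyz",s["tool_rot"]).as_matrix();p=s["tool_pos"]
c=read_camera("side");f=cv2.resize(c["frame"][120:320,150:400,::-1],None,fx=3,fy=3,interpolation=cv2.INTER_CUBIC)
def pr(X):
    q=c["intrinsics"]@(c["R"]@X+c["t"]);return q[:2]/q[2]
for nm,o in dict(tip=[0,0,.019],tcp=[0,0,0],xp=[.0095,0,.019],xm=[-.0095,0,.019],yp=[0,.02,.019],ym=[0,-.02,.019],body=[0,0,-.047],by=[0,.095,-.047],bym=[0,-.095,-.047]).items():
    u=pr(p+R@np.array(o));print(nm,u)
    w=((u-[150,120]+.5)*3).astype(int);cv2.circle(f,tuple(map(int,w)),2,(0,0,255),-1);cv2.putText(f,nm,(int(w[0])+3,int(w[1])),0,.35,(255,0,0))
cv2.imwrite("pics/s2.png",f)
E
```

```text
tip [259.44744421 262.77922079]
tcp [259.33366373 256.1041419 ]
xp [255.37693739 262.11738147]
xm [263.5328739  263.44348647]
yp [261.80502843 257.38119198]
ym [257.01404241 268.35084489]
body [259.04221841 239.00612693]
by [270.00026644 215.69988748]
bym [246.23430967 266.24676206]
```

View pics/s2.png

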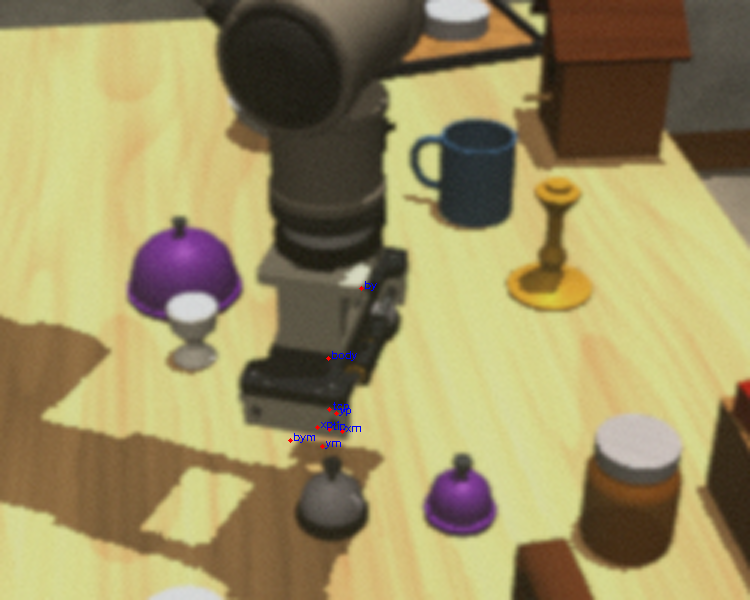

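The visible block is the near end of the gripper's body, as projected, and it hides the fingers. The tip is over the bell, so I descend in small steps.

```bash
python3 -m crank '[[0.1,-0.05,1.2,0,0,0,0],[0.1,-0.05,2.3,0,0,0,0],[0.1,-0.05,2.3,0,0,0,0],[0.1,-0.05,2.3,0,0,0,0]]';python3 - <<'E'
from h import *
goto(.493,-.222,.0495)
E
```

```text
time: 3.12
tool_pos: [0.4929, -0.2215, 0.0786]
tool_rot: [3.141, -0.0, 2.746]
contact_force: [0.7, 0.9, -0.1]
opening: 0.0003
t 3.125 tip [ 0.4929 -0.2215  0.0596] rot [ 3.1415 -0.0002  2.7458] F [ 0.7027  0.8541 -0.1288] open 0.00030222023675450415 q [-0.5642  0.5592  1.6897  0.0001  0.893  -1.7393]
shift cm [-0.0325 -0.0443  1.0067]
```

```bash
python3 -m crank '[[0,0,0.3,0,0,0,0],[0,0,0.6,0,0,0,0],[0,0,0.8,0,0,0,0],[0,0,0.8,0,0,0,0]]';python3 -m crank '[[0,0,0.1,0,0,0,0],[0,0,0.2,0,0,0,0],[0,0,0.2,0,0,0,0],[0,0,0.2,0,0,0,0]]';python3 - <<'E'
from h import *
goto(.493,-.222,.0495)
from cell import robot
E
```

```text
time: 3.62
tool_pos: [0.493, -0.2216, 0.0708]
tool_rot: [3.142, 0.001, 2.746]
contact_force: [0.3, 0.6, 2.3]
opening: 0.0004
time: 4.12
tool_pos: [0.493, -0.2216, 0.0688]
tool_rot: [-3.142, 0.001, 2.746]
contact_force: [0.6, -0.0, 2.5]
opening: 0.0002
t 4.125 tip [ 0.493  -0.2216  0.0498] rot [-3.1416  0.0005  2.7458] F [ 0.5722 -0.0037  2.4574] open 0.0001985387184325249 q [-0.5642  0.5735  1.6976  0.0001  0.8699 -1.7393]
shift cm [-0.0133 -0.041   0.0334]
```

Force is rising as the spring should. I'll go a little further to feel the stop.

```bash
python3 -m crank '[[0,0,0.05,0,0,0,0],[0,0,0.1,0,0,0,0],[0,0,0.1,0,0,0,0]]';python3 -m crank '[[0,0,0.05,0,0,0,0],[0,0,0.05,0,0,0,0]]'
```

```text
time: 4.5
tool_pos: [0.4931, -0.2216, 0.0682]
tool_rot: [-3.142, 0.001, 2.746]
contact_force: [0.7, 0.1, 6.4]
opening: 0.0007
time: 4.75
tool_pos: [0.4931, -0.2216, 0.0681]
tool_rot: [-3.141, 0.001, 2.746]
contact_force: [-0.6, 0.2, 9.9]
opening: 0.0005
```

The button is at its stop: TCP stuck at 0.068 and force up to 10 N. Release and lift.

```bash
python3 -m crank '[[0,0,-0.5,0,0,0,0],[0,0,-2,0,0,0,0],[0,0,-4,0,0,0,0],[0,0,-8,0,0,0,0],[0,0,-12,0,0,0,0]]';python3 - <<'E'
from h import *
from cell import read_camera
import cv2
goto(.551,.228,.17)
f=read_camera("side")["frame"][200:320,180:340,::-1]
cv2.imwrite("pics/s3.png",cv2.resize(f,None,fx=4,fy=4,interpolation=cv2.INTER_CUBIC))
E
```

```text
time: 5.38
tool_pos: [0.4922, -0.2211, 0.1884]
tool_rot: [3.141, -0.002, 2.746]
contact_force: [1.2, -0.2, -0.2]
opening: 0.0008
t 5.375 tip [ 0.4921 -0.2211  0.1694] rot [ 3.1412 -0.0019  2.7458] F [ 1.2408 -0.168  -0.2462] open 0.0008186274843318165 q [-0.5643  0.4214  1.5696  0.0001  1.1525 -1.7393]
shift cm [11.8841 43.7027 -0.0188]
```

View pics/s3.png

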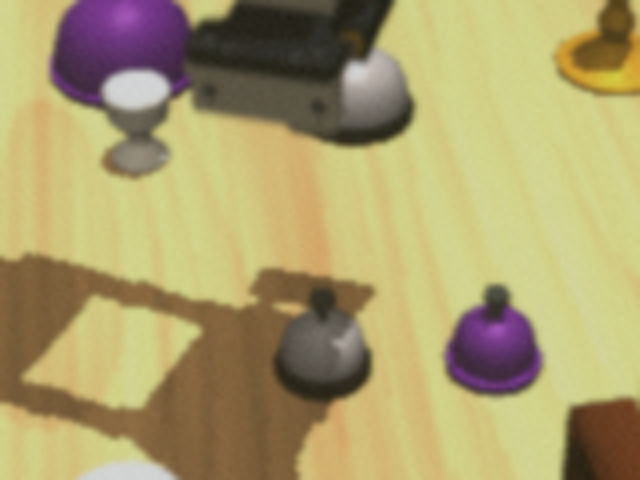

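The small bell stands where it was, with its button up at (260,274). Next, cross to the large bell at height.

```bash
python3 -m crank '[[1.5,5.5,-1,0,0,0,0],[3,11,-2,0,0,0,0],[4.5,16.5,-2,0,0,0,0],[6,22,-2,0,0,0,0],[7.5,27.5,-2,0,0,0,0]]';python3 -m crank '[[1.5,5.5,0,0,0,0,0],[3,11,0,0,0,0,0],[4.4,16.2,0,0,0,0,0],[4.4,16.2,2,0,0,0,0],[4.4,16.2,2,0,0,0,0]]';python3 - <<'E'
from h import *
goto(.551,.228,.11)
E
```

```text
time: 6.05
tool_pos: [0.5292, 0.063, 0.2075]
tool_rot: [-3.141, -0.001, 2.746]
contact_force: [0.4, -0.1, 1.0]
opening: 0.0007
time: 6.68
tool_pos: [0.55, 0.2278, 0.1857]
tool_rot: [-3.139, -0.004, 2.747]
contact_force: [-0.7, 0.1, -0.7]
opening: 0.0005
t 6.675 tip [0.5499 0.2278 0.1667] rot [-3.1387 -0.0036  2.747 ] F [-0.6579  0.0603 -0.7462] open 0.00046748667269273916 q [ 0.2641  0.5226  1.4068 -0.0001  1.2168 -0.9121]
shift cm [-0.1119  0.0745  5.6704]
```

```bash
python3 -m crank '[[0,0,3,0,0,0,0],[0,0,6,0,0,0,0],[0,0,7.8,0,0,0,0],[0,0,7.8,0,0,0,0],[0,0,7.8,0,0,0,0]]';python3 - <<'E'
from h import *
goto(.551,.228,.0755)
E
```

```text
time: 7.3
tool_pos: [0.5522, 0.2273, 0.1106]
tool_rot: [3.141, 0.001, 2.745]
contact_force: [0.0, 1.0, 0.1]
opening: 0.0007
t 7.3 tip [0.5523 0.2273 0.0916] rot [3.1405 0.0013 2.7451] F [0.0183 0.9861 0.1304] open 0.0007022690583963464 q [ 0.2622  0.6018  1.4939  0.      1.0441 -0.9121]
shift cm [0.1435 0.0113 1.6101]
```

```bash
python3 -m crank '[[0.1,0,0.4,0,0,0,0],[0.1,0,0.7,0,0,0,0],[0.1,0,1,0,0,0,0],[0.1,0,1.3,0,0,0,0],[0.1,0,1.3,0,0,0,0]]';python3 -m crank '[[0,0,0.1,0,0,0,0],[0,0,0.2,0,0,0,0],[0,0,0.2,0,0,0,0]]'
```

```text
time: 7.92
tool_pos: [0.5506, 0.2281, 0.0963]
tool_rot: [3.141, 0.0, 2.746]
contact_force: [-0.7, 0.0, 1.9]
opening: 0.0006
time: 8.3
tool_pos: [0.5507, 0.2281, 0.0944]
tool_rot: [3.141, 0.0, 2.746]
contact_force: [-0.8, -0.3, 3.6]
opening: 0.0006
```

```bash
python3 -m crank '[[0,0,0.1,0,0,0,0],[0,0,0.1,0,0,0,0]]';python3 -m crank '[[0,0,0.05,0,0,0,0],[0,0,0.05,0,0,0,0]]'
```

```text
time: 8.55
tool_pos: [0.5507, 0.2281, 0.0941]
tool_rot: [3.141, 0.001, 2.746]
contact_force: [-2.5, -0.3, 8.0]
opening: 0.0005
time: 8.8
tool_pos: [0.5507, 0.2281, 0.094]
tool_rot: [3.141, 0.001, 2.746]
contact_force: [-2.6, -0.7, 10.9]
opening: 0.0004
```

The large button is on its stop: the tip is at 0.075 and the force is 11 N. Release, lift and look.

```bash
python3 -m crank '[[0,0,-0.5,0,0,0,0],[0,0,-2,0,0,0,0],[0,0,-5,0,0,0,0],[0,0,-10,0,0,0,0],[0,0,-15,0,0,0,0]]';python3 -m crank '[[6,0,0,0,0,0,0],[12,0,0,0,0,0,0],[16,0,0,0,0,0,0],[16,0,0,0,0,0,0],[16,0,0,0,0,0,0]]';python3 - <<'E'
from h import *
from cell import read_camera
import cv2
for n in("side","top"):
    f=read_camera(n)["frame"]
    cv2.imwrite(f"pics/{n}9.png",f[:,:,::-1])
    a=d[n]["frame"]
    cv2.imwrite(f"pics/{n}9d.png",cv2.resize(np.hstack([x[140:300,150:350,::-1] for x in(a,f)]),None,fx=2,fy=2,interpolation=cv2.INTER_CUBIC))
E
```

```text
time: 9.43
tool_pos: [0.5503, 0.2279, 0.2445]
tool_rot: [-3.141, -0.0, 2.746]
contact_force: [1.0, -0.1, -0.3]
opening: 0.0004
time: 10.05
tool_pos: [0.4037, 0.2897, 0.2432]
tool_rot: [3.141, 0.001, 2.746]
contact_force: [0.4, 0.0, -0.6]
opening: 0.0007
```

View pics/side9d.png

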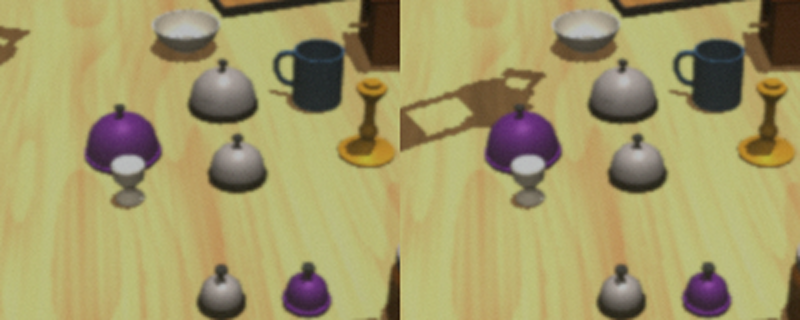

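View pics/top9.png

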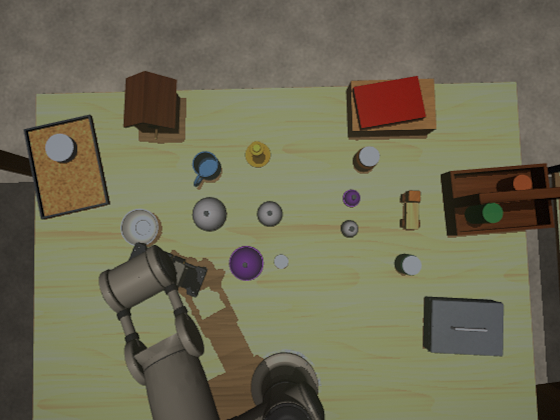

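All three steel bells stand at their old pixels: (209,214), (270,213) and (350,228) in the top view. Their buttons are up, the other goods look unmoved, and the arm is clear.

```bash
python3 -c "
from cell import robot
print(robot.hand_in())"
```

```text
the job is handed in; nothing more can be done
None
```

I rang the smallest steel bell and then the largest with the closed fingertips, withdrew, and handed the job in at about 10 s of the 45 s allowed. The hand-in reports no verdict.

- **Presses:** each button was pressed to its stop, with the tip ending about 6 mm below the button's raised height. The force climbed to about 10–11 N there, well under the 35 N limit.
- **Final pictures:** all three bells are at their starting pixels with their buttons up. The other goods look unmoved, and the arm is clear of everything.
- **Disagreements:** the two cameras differed by 4–6 mm on where the buttons were. I aimed at a point between the two readings, within the button's 8 mm radius. The gripper hid the fingertips from both cameras during the first press, so I confirmed contact there by force and height, and I took no picture during the second.

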